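# Open the red-knobbed stock box

### The job

Open the pine stock box whose lid has the red knob: lift that lid off by its knob and set it down gently, flat and knob up, in the middle of the green mat. Do not drop the lid, do not shift the box, and leave the box with the blue knob closed as it is.

Things in the scene. Friction and masses are not known exactly. Their poses are not given: they have to be found in the camera images.
- red_lid: Loose pine lid, red knob, 0.11-0.22 kg, closed on its box. Board 150 (x) x 120 (y) x 10 mm; centred plug 114 x 84 x 10 mm under it sits in the box mouth with 4 mm play each side. Origin: centre of the plug's underside (it rests on this when laid flat), z up; board top 20 mm above it. Round upright knob at the centre, 28 mm diameter from 32 to 56 mm (its top) above the origin, on a thinner neck.
- red_box: Open pine box under the red-knob lid, 140 (x) x 110 (y) x 75 mm high, walls 9 mm, brass fittings inside up to 51 mm above its underside, 0.9 kg, loose on the bench. Origin: centre of its underside, z up. The closed lid's origin is 65 mm above it, the knob's top 121 mm. Place and yaw vary.
- mat: Green mat fixed to the bench, 220 (x) x 200 (y) x 4 mm thick. Origin: centre of its underside, on the bench top. Its place and yaw vary.
- blue_lid: Loose pine lid, blue knob, closed on a second, equal box (steel fittings inside); same shape, sizes and origin as the red-knob lid. Not to be moved. The red-knob box, this box and the mat lie in a row across the bench, in any order, at least 240 mm apart centre to centre.

How it is judged:
By the outcome, as a careful person would: the job done as asked, in the order asked, and still so for the second after the job is handed in, with the robot touching nothing.
It also fails if it takes over 40 s, if anything falls off the work surface, if the arm or the gripper's body presses on something with over 40 N, if the wrist force passes 120 N, or if a joint passes its speed limit or range.

### The arm

A 6-joint arm with a two-finger parallel gripper is mounted at the origin on the work surface. World frame = base frame: x ahead of the robot, y to its left, z up, the work surface at z = 0. Lengths are in mm, angles in rad, forces in N, time in s.
With the tool pointing down it reaches from about 350 to 875 mm from the base axis. Payload 4.2 kg.
Tool frame: the origin (TCP) lies between the finger pads; the fingertips stand arm.nose_length ahead of it and the grasp point (between the pads) lies 11 mm behind it (arm.nose_length is the distance from the TCP to the fingertips, in mm); z points along the fingers, x is the direction in which the jaws open and shut, and the axes are right-handed (so a half turn about z gives the same grasp; the last joint's range is limited). The gripper opens to 87 mm and grips with 3 to 60 N. Pads are 19 mm wide; open, the fingers measure 117 mm over their backs; the gripper's body (75 mm by 190 mm) begins 51 mm behind the grasp point.
Start: joints at [-0.98, 0.385, 0.008, 0, -1.194, -0.259], TCP at [203.606, -590.884, 230.55] pointing down, gripper open.
Joint ranges: [-3.14, 3.14], [-1.21, 2.06], [-1.07, 1.41], [-3.16, 2.05], [-2.99, -0.16], [-3.1, 3.1]. Speed limits (rad/s): [2.79, 2.79, 3.14, 3.14, 3.14, 3.14].

### API

Orientations are given as a 3x3 rotation matrix whose columns are the frame's x, y, z axes.
In Python, from station import arm, vision, ticket gives the robot as it stands. The module is installed in compiled form; this text tells all that it offers.
- The arm moves only by the tool move_arm, never from a script. Its argument "increments" is a list of rows, each a list of 3 entries, a list of its own where there are three numbers: the shift along the tool's x, y, z in units of 25 mm (1.0 is 25 mm), then the turn, a rotation vector about the tool's x, y, z in units of 8 degrees (1.0 is 8 degrees), then the gripper command: -1 is fully open, 1 is shut, values between are in proportion. In form: [[[x, y, z], [wx, wy, wz], grip], ...]. A call has 1 to 8 rows; each row shifts and turns the commanded pose from where the row before left it, along the tool's axes as they then stand; what a row does not reach is not made up. A row lasts 1/8 s, in which the tool goes at most 62.5 mm and 10.7 degrees, less where a joint would pass 70% of its speed; a pose out of reach is approached as far as the arm can. A call is refused whole if a number of a shift passes 1 or a number of a turn 1, either way. A call with a gripper value outside its range is refused whole. The fingers move at their own pace and stop on an object; the grip force is fixed at half the most. Time passes only in rows, so rows that do not move let the fingers close. It gives the time, the measured TCP pose, the force and the opening at its end, in the units of the state.
- arm.observe(): the state, without advancing time (a new reading comes with each control period).
- vision.grab_frame(name): name is "scene" or "top" or "wrist"; returns the picture (400x640x3 uint8, blue, green, red); there is no depth.
- vision.camera_model(name): a dict with "vfov" (degrees; the focal length in pixels is half the picture's height over the tangent of half this angle, whatever the lens; pixels are square), "cx", "cy" (the principal point, pixels), "k1" (the pictures are not rectified: a ray, as slopes to the right and down, at radius r is drawn at 1 + k1 r^2 times it, then the intrinsics apply), "camera_from_world" (4x4, takes a point from world to camera coordinates). Camera axes: x right, y up, looking along -z (the intrinsics and any distortion apply to the point x, -y, -z); pixel columns grow to the right and rows downward; lengths in mm; the calibration is good to about 2 mm. A picture is of the moment at which its call begins: read the wrist's pose just before it. camera_model takes no time and is no camera call; for the wrist camera it gives the pose at the moment of the call.
- ticket.close_job(): hands the job in, once; it reports no verdict.
The state is a dict: "clock": time; "joint_pos": joint angles; "joint_velocities": joint speeds; "effort": joint torques, N m; "tcp_pos": TCP position; "tool_rot": TCP orientation; "wrist_force": force on the tool from outside, world axes, zero at the start; "torque": the same for the moment, N m; "gripper_width": finger opening in mm.
Only numpy, scipy, OpenCV 4.12 (cv2) and the standard library are available. Lean on these libraries where they do the work, as an engineer would, in place of code of your own. Each camera call takes 0.05 s, during which the arm holds its last target. There are 200 camera calls.

## Working session

There is one attempt and no reset: what is moved stays moved. The work goes in short steps, Python scripts to look and compute and a tool call to move; the robot and the scene stay as the last step left them, time stands still between calls to the robot, and variables do not carry over. Pictures are saved under pics/ and viewed, about 8 in all and at most 12, crops included, and the job is handed in when it is done.

Besides the shell and the picture viewer there is one more tool, called as name([rows], argument=value, ...), one row to a line, values as JSON. move_arm: Moves the arm, as the interface text tells. Its arguments: {"type":"object","properties":{"increments":{"type":"array","items":{"type":"array"}}},"required":["increments"]}

```bash
mkdir -p pics; cat > h.py <<'E'
import numpy as np, cv2
from station import arm, vision, ticket
def ray(m,u,v):
    f=200/np.tan(np.radians(m['vfov']/2))
    d=np.array([(u-m['cx'])/f,(v-m['cy'])/f]); s=d.copy()
    for _ in range(30): s=d/(1+m['k1']*(s@s))
    T=np.array(m['camera_from_world']); R=T[:3,:3]
    return -R.T@T[:3,3], R.T@np.array([s[0],-s[1],-1])
def pt(m,u,v,z):
    o,d=ray(m,u,v); return o+d*(z-o[2])/d[2]
E
python3 - <<'E'
from h import *
for n in ['top','wrist']:
    cv2.imwrite(f'pics/{n}0.png',vision.grab_frame(n)); m=vision.camera_model(n)
    print(n,{k:v for k,v in m.items()})
print(arm.nose_length,arm.observe())
E
```

```text
top {'vfov': 54.82166773551777, 'cx': 324.5715981807582, 'cy': 193.42007981693317, 'k1': -0.015558519297109198, 'camera_from_world': array([[-8.10958619e-02, -9.96699284e-01, -3.74136096e-03,
         4.64909131e+01],
       [ 9.73708572e-01, -8.00258282e-02,  2.13277951e-01,
        -5.39773308e+02],
       [-2.12873386e-01,  1.36529640e-02,  9.76984400e-01,
        -8.05532553e+02],
       [ 0.00000000e+00,  0.00000000e+00,  0.00000000e+00,
         1.00000000e+00]])}
wrist {'vfov': 59.204951626333305, 'cx': 321.69788002953237, 'cy': 200.50487112795548, 'k1': 0.014039221028264291, 'camera_from_world': array([[-3.25885932e-01,  9.45407912e-01,  1.49655304e-03,
         6.23274891e+02],
       [-9.14910138e-01, -3.14973605e-01, -2.52450131e-01,
         3.02622373e+01],
       [-2.38196976e-01, -8.36391577e-02,  9.67608749e-01,
        -3.90173748e+02],
       [ 0.00000000e+00,  0.00000000e+00,  0.00000000e+00,
         1.00000000e+00]])}
8.0 {'clock': 0.1, 'joint_pos': array([-9.80400240e-01,  3.85471902e-01,  6.77447935e-03, -4.13239715e-04,
       -1.19402654e+00, -2.58614549e-01]), 'joint_velocities': array([-0.0013182 ,  0.00012634,  0.00204791,  0.00420311,  0.0002335 ,
        0.00164997]), 'effort': array([-5.76483180e-04, -3.91690028e+01,  1.87935269e+01,  4.23193529e+00,
        1.34545035e-02, -7.89833803e-05]), 'tcp_pos': array([ 203.42827992, -590.4133915 ,  229.58159229]), 'tool_rot': array([[-3.25583083e-01,  9.45513135e-01, -7.53873794e-04],
       [ 9.45511400e-01,  3.25583933e-01,  1.81521539e-03],
       [ 1.96175919e-03, -1.21792843e-04, -9.99998068e-01]]), 'wrist_force': array([ 0.55829459, -0.65258948, -0.66151563]), 'torque': array([ 0.01271456,  0.02651919, -0.01598614]), 'gripper_width': 86.92041637511556}
```

View pics/top0.png

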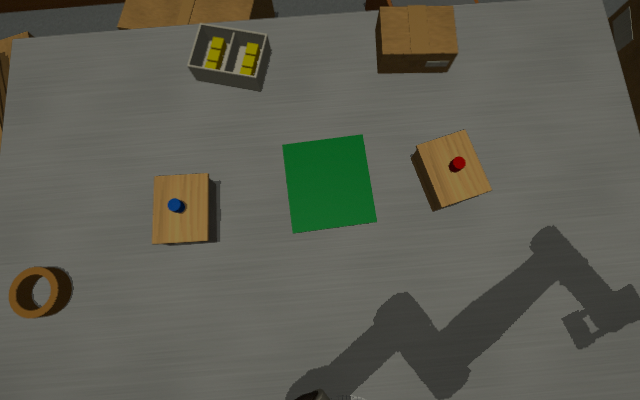

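The top picture shows the red knob at about (458,164) on its lid (right), the mat in the middle with corners at (283,145), (362,136), (376,222) and (293,232), and the blue knob on the left at (176,205). I'll enlarge the red box and the mat.

```bash
python3 - <<'E'
from h import *
im=cv2.imread('pics/top0.png'); m=vision.camera_model('top')
a=cv2.resize(im[120:240,405:500],None,fx=5,fy=5,interpolation=cv2.INTER_CUBIC); cv2.imwrite('pics/redc.png',a)
hsv=cv2.cvtColor(im,cv2.COLOR_BGR2HSV)
g=cv2.inRange(hsv,(45,120,40),(80,255,255))
c=max(cv2.findContours(g,0,1)[0],key=cv2.contourArea)
P=np.array([pt(m,*q[0],4)[:2] for q in c],np.float32)
print('mat',cv2.minAreaRect(P))
r=cv2.inRange(hsv,(0,180,60),(6,255,255))|cv2.inRange(hsv,(172,180,60),(180,255,255)); r[:120]=0
c=max(cv2.findContours(r,0,1)[0],key=cv2.contourArea); x=c[:,0].mean(0);print('red',x,cv2.boundingRect(c),pt(m,*x,115))
for q in [(416,146),(467,131),(490,186),(438,207)]: print(pt(m,*q,85))
E
```

```text
mat ((580.6820068359375, -9.283546447753906), (219.33457946777344, 199.68862915039062), 3.1128952503204346)
red [458.66666667 162.60606061] (453, 157, 12, 12) [ 572.93846277 -286.70394645  115.        ]
[ 627.10934218 -209.20513858   85.        ]
[ 653.04507811 -328.50477014   85.        ]
[ 522.90958598 -358.21202599   85.        ]
[ 486.12002467 -238.25695416   85.        ]
```

View pics/redc.png

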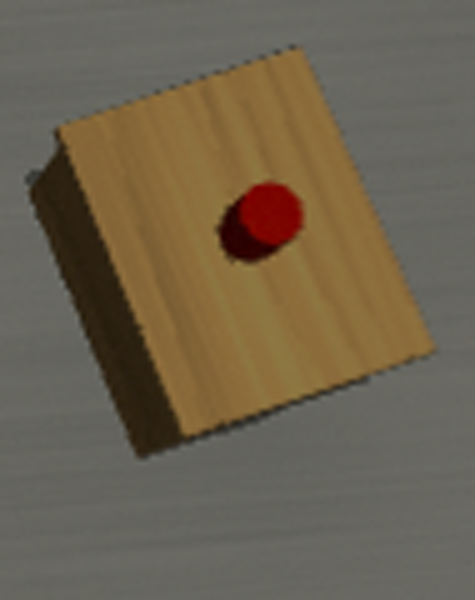

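The crop shows lid corners at (416.4,146), (465,129.2), (492,190) and (441.4,207.6), and the knob top's centre at (459,162.8).

```bash
python3 - <<'E'
from h import *
m=vision.camera_model('top')
P=np.array([pt(m,*q,85)[:2] for q in [(416.4,146),(465,129.2),(492,190),(441.4,207.6)]],np.float32)
print(P,P.mean(0),cv2.minAreaRect(P)); k=pt(m,459,162.8,121); print(k)
for i in range(4):
    d=P[i]-P[i-1]; print(np.hypot(*d),np.degrees(np.arctan2(d[1],d[0])))
s=arm.observe(); R=s['tool_rot']; print('toolx yaw',np.degrees(np.arctan2(R[1,0],R[0,0])))
d=(k-s['tcp_pos']); print(R.T@d/25)
print(pt(m,176,203,121))
E
```

```text
[[ 627.0366  -210.09473]
 [ 657.6745  -324.69467]
 [ 513.70197 -361.02396]
 [ 484.21732 -245.37444]] [ 570.6576  -285.29694] ((570.9459228515625, -285.0346374511719), (148.77842712402344, 119.34852600097656), 14.162080764770508)
[ 570.81940206 -285.04796425  121.        ]
147.11224 13.875616
118.62473 -75.03223
148.48538 -165.8379
119.348885 104.302765
toolx yaw 109.0009425757262
[ 6.75588591 17.87233731  4.3543488 ]
[533.07033042 311.41209783 121.        ]
```

move_arm([
  [[0.38,1,0.1],[0,0,0.2],-1],
  [[0.38,1,0.1],[0,0,0.2],-1],
  [[0.38,1,0.1],[0,0,0.2],-1],
  [[0.38,1,0.1],[0,0,0],-1],
  [[0.38,1,0.1],[0,0,0],-1],
  [[0.38,1,0.1],[0,0,0],-1],
  [[0.38,1,0.1],[0,0,0],-1],
  [[0.38,1,0.1],[0,0,0],-1],
])

```text
clock: 1.1
tcp_pos: [376.6, -463.7, 209.9]
tool_rot: [[-0.245, 0.969, -0.001], [0.969, 0.245, 0.001], [0.001, -0.001, -1.0]]
wrist_force: [0.4, 0.2, -0.7]
gripper_width: 86.8
```

move_arm([
  [[0.38,1,0.1],[0,0,0],-1],
  [[0.38,1,0.1],[0,0,0],-1],
  [[0.38,1,0.1],[0,0,0],-1],
  [[0.38,1,0.1],[0,0,0],-1],
  [[0.38,1,0.1],[0,0,0],-1],
  [[0.38,1,0.1],[0,0,0],-1],
  [[0.38,0.5,0],[0,0,0],-1],
  [[0,0,0],[0,0,0],-1],
])

```text
clock: 2.1
tcp_pos: [517.8, -359.3, 195.4]
tool_rot: [[-0.247, 0.969, -0.0], [0.969, 0.247, 0.0], [0.0, -0.0, -1.0]]
wrist_force: [0.2, -0.7, 0.5]
gripper_width: 87.0
```

```bash
python3 - <<'E'
from h import *
m=vision.camera_model('wrist'); s=arm.observe(); im=vision.grab_frame('wrist'); cv2.imwrite('pics/w1.png',im)
R=s['tool_rot']; print(s['tcp_pos'],np.degrees(np.arctan2(R[1,0],R[0,0])),R[:,2],s['gripper_width'],s['clock'])
print(R.T@(np.array([570.8,-285,121])-s['tcp_pos'])/25)
hsv=cv2.cvtColor(im,cv2.COLOR_BGR2HSV)
r=cv2.inRange(hsv,(0,180,60),(6,255,255))|cv2.inRange(hsv,(172,180,60),(180,255,255))
c=max(cv2.findContours(r,0,1)[0],key=cv2.contourArea);print(cv2.boundingRect(c),cv2.minEnclosingCircle(c))
np.save('m1.npy',m,allow_pickle=True)
E
```

```text
[ 517.80650316 -359.31399182  195.39386668] 104.29803845072162 [-4.37218150e-04  1.91548281e-04 -9.99999886e-01] 87.00507342763322 2.1
[2.35610512 2.78931994 2.97539693]
(376, 295, 41, 30) ((395.6052551269531, 303.5526428222656), 21.389677047729492)
```

View pics/w1.png

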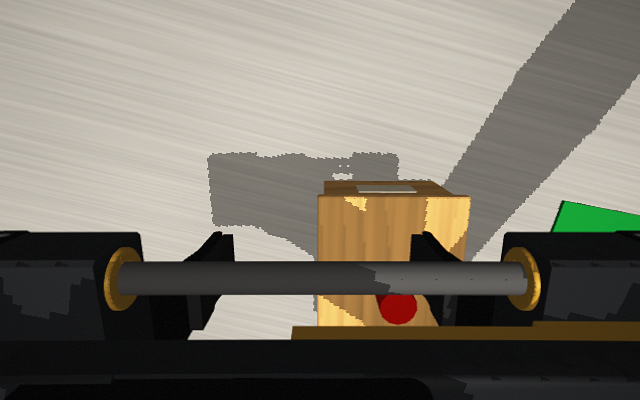

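The wrist picture shows the lid square to the jaws and the knob partly behind a bar, its top centred near column 397 with its lower edge at row 324. I'll check this against the top-camera estimate.

```bash
python3 - <<'E'
from h import *
m=np.load('m1.npy',allow_pickle=True).item(); s=arm.observe(); R=s['tool_rot']
print('near rim',pt(m,397,324,121), 'right/left rim', pt(m,376.5,304,121),pt(m,416.5,304,121))
e=pt(m,397,324,121); print('tool frame rim', R.T@(e-s['tcp_pos']),'est centre', R.T@(np.array([570.8,-285,121])-s['tcp_pos']))
print('lid sides tool x',[(R.T@(pt(m,u,v,85)-s['tcp_pos']))[:2] for u,v in [(318,196),(470,196)]])
E
```

```text
near rim [ 585.95231693 -283.71422591  121.        ] right/left rim [ 573.90635027 -303.03734719  121.        ] [ 566.67018277 -274.92430858  121.        ]
tool frame rim [56.88696175 85.3127121  74.5293048 ] est centre [59.37098863 70.31019556 74.53490535]
lid sides tool x [array([-1.67974144, -3.04255411]), array([115.91243004,  -3.17098992])]
```

move_arm([
  [[0.77,0.95,0.1],[0,0,0],-1],
  [[0.77,0.95,0.2],[0,0,0],-1],
  [[0.76,0.93,0.4],[0,0,0],-1],
  [[0,0,0.8],[0,0,0],-1],
  [[0,0,0.8],[0,0,0],-1],
  [[0,0,0.8],[0,0,0],-1],
  [[0,0,0.6],[0,0,0],-1],
  [[0,0,0],[0,0,0],-1],
])

```text
clock: 3.15
tcp_pos: [570.7, -287.4, 101.9]
tool_rot: [[-0.245, 0.97, -0.003], [0.97, 0.245, 0.001], [0.001, -0.002, -1.0]]
wrist_force: [0.1, -0.1, 0.4]
gripper_width: 87.1
```

```bash
python3 - <<'E'
from h import *
s=arm.observe(); im=vision.grab_frame('wrist'); t=vision.grab_frame('top')
cv2.imwrite('pics/w2.png',np.vstack([im[180:],cv2.resize(t[100:240,360:520],(640,560))[:360]]))
print(s['tcp_pos'],s['wrist_force'])
E
```

```text
[ 570.71475074 -287.35839725  101.92119176] [ 0.13136275 -0.06976338  0.42711983]
```

View pics/w2.png

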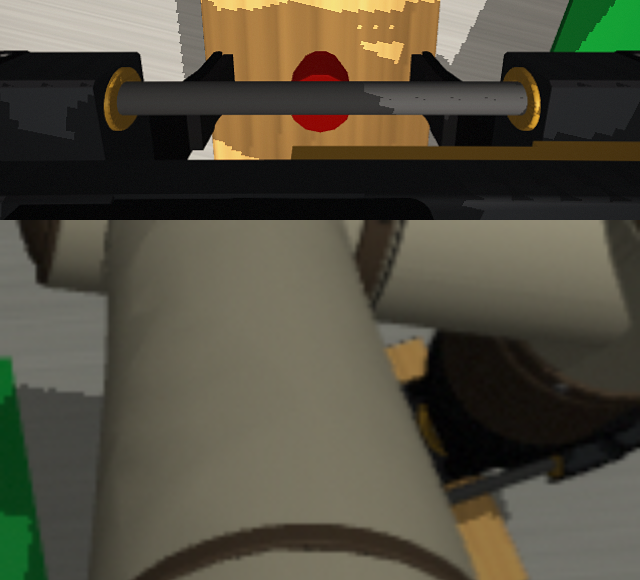

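The knob (column 320) is centred between the jaws (columns 235 and 411), so I'm closing.

move_arm([
  [[-0.03,0,0.1],[0,0,0],-1],
  [[0,0,0],[0,0,0],1],
  [[0,0,0],[0,0,0],1],
  [[0,0,0],[0,0,0],1],
  [[0,0,0],[0,0,0],1],
  [[0,0,0],[0,0,0],1],
  [[0,0,0],[0,0,0],1],
  [[0,0,0],[0,0,0],1],
])

```text
clock: 4.25
tcp_pos: [572.0, -287.8, 100.5]
tool_rot: [[-0.245, 0.969, 0.0], [0.969, 0.245, -0.0], [-0.0, 0.0, -1.0]]
wrist_force: [0.4, -0.0, 0.8]
gripper_width: 27.0
```

move_arm([
  [[0,0,0],[0,0,0],1],
  [[0,0,-0.1],[0,0,0],1],
  [[0,0,-0.2],[0,0,0],1],
  [[0,0,-0.2],[0,0,0],1],
  [[0,0,-0.2],[0,0,0],1],
  [[0,0,-0.3],[0,0,0],1],
  [[0,0,-0.4],[0,0,0],1],
  [[0,0,-0.4],[0,0,0],1],
])

```text
clock: 5.25
tcp_pos: [572.1, -287.8, 146.5]
tool_rot: [[-0.245, 0.969, 0.0], [0.969, 0.245, -0.0], [-0.0, 0.0, -1.0]]
wrist_force: [0.8, 0.4, -2.4]
gripper_width: 27.1
```

move_arm([
  [[0,0,-0.4],[0,0,0],1],
  [[0,0,-0.4],[0,0,0],1],
  [[0,0,-0.3],[0,0,0],1],
  [[0,0,0],[0,0,0],1],
])

```text
clock: 5.75
tcp_pos: [572.4, -287.9, 173.9]
tool_rot: [[-0.246, 0.969, 0.001], [0.969, 0.246, -0.0], [-0.001, 0.001, -1.0]]
wrist_force: [-0.1, -0.6, -1.6]
gripper_width: 26.8
```

```bash
python3 - <<'E'
from h import *
s=arm.observe(); im=vision.grab_frame('wrist'); t=vision.grab_frame('scene')
cv2.imwrite('pics/w3.png',np.vstack([im[200:],t]))
print(s['tcp_pos'],s['wrist_force'],s['torque'],s['gripper_width'])
R=s['tool_rot']; print(R.T@(np.array([580.7,-9.3,0])-s['tcp_pos'])/25, np.degrees(np.arctan2(R[1,0],R[0,0])))
E
```

```text
[ 572.36366859 -287.89246957  173.87447806] [-0.07250604 -0.60047334 -1.6498125 ] [0.03029559 0.00348102 0.00888696] 26.80819327200098
[10.72585748  3.0507693   6.95080831] 104.21438972338863
```

View pics/w3.png

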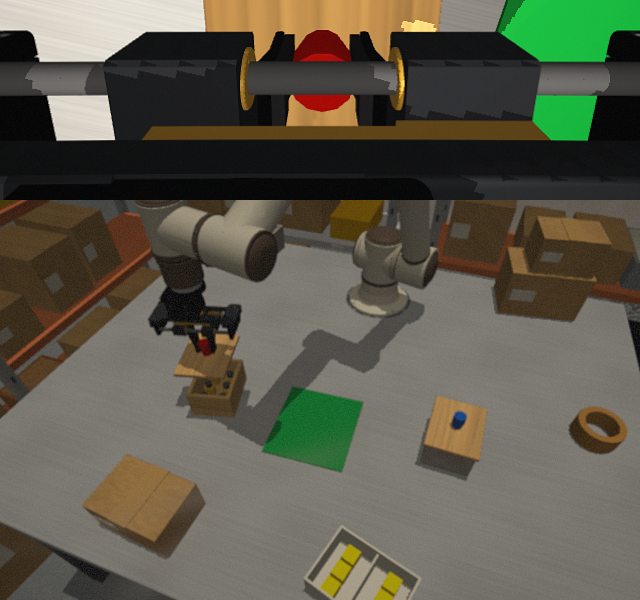

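The lid is in hand and level, and the red box stayed put. Next I carry it to the mat, then turn it square.

move_arm([
  [[0.2,0.06,0],[0,0,0],1],
  [[0.4,0.11,0],[0,0,0],1],
  [[0.6,0.17,0],[0,0,0],1],
  [[0.8,0.23,0],[0,0,0],1],
  [[0.9,0.26,0],[0,0,0],1],
  [[0.9,0.26,0],[0,0,0],1],
  [[0.9,0.26,0],[0,0,0],1],
  [[0.9,0.26,0],[0,0,0],1],
])

```text
clock: 6.85
tcp_pos: [576.5, -140.1, 173.2]
tool_rot: [[-0.246, 0.969, 0.0], [0.969, 0.246, 0.0], [0.0, 0.0, -1.0]]
wrist_force: [0.2, -0.0, -1.8]
gripper_width: 26.7
```

move_arm([
  [[0.9,0.25,0],[0,0,0],1],
  [[0.9,0.25,0.1],[0,0,0],1],
  [[0.9,0.25,0.2],[0,0,0],1],
  [[0.9,0.25,0.2],[0,0,0],1],
  [[0.7,0.2,0.2],[0,0,0],1],
  [[0.5,0.15,0.2],[0,0,0],1],
  [[0.3,0.09,0.2],[0,0,0.1],1],
  [[0,0,0.2],[0,0,0.2],1],
])

```text
clock: 7.85
tcp_pos: [580.3, -9.4, 140.2]
tool_rot: [[-0.203, 0.979, -0.0], [0.979, 0.203, -0.0], [-0.0, -0.0, -1.0]]
wrist_force: [-0.2, 0.2, -1.4]
gripper_width: 27.2
```

move_arm([
  [[0,0,0.3],[0,0,0.2],1],
  [[0,0,0.3],[0,0,0.2],1],
  [[0,0,0.3],[0,0,0.2],1],
  [[0,0,0.3],[0,0,0.2],1],
  [[0,0,0.3],[0,0,0.2],1],
  [[0,0,0.2],[0,0,0.1],1],
  [[0,0,0.1],[0,0,0],1],
  [[0,0,0],[0,0,0],1],
])

```text
clock: 8.85
tcp_pos: [580.2, -9.7, 95.5]
tool_rot: [[-0.053, 0.999, -0.0], [0.999, 0.053, -0.0], [-0.0, -0.0, -1.0]]
wrist_force: [0.5, -0.0, -2.9]
gripper_width: 26.8
```

```bash
python3 - <<'E'
from h import *
s=arm.observe(); t=vision.grab_frame('scene'); im=vision.grab_frame('wrist')
cv2.imwrite('pics/w4.png',np.vstack([im[200:],cv2.resize(t[150:300,200:450],(640,384))]))
print(s['tcp_pos'],s['wrist_force'],s['torque'],s['gripper_width'],s['clock'])
R=s['tool_rot']; print(R.T@(np.array([580.7,-9.3,39.5])-s['tcp_pos'])/25, np.degrees(np.arctan2(R[1,0],R[0,0])))
E
```

```text
[580.23338027  -9.74893145  95.46080058] [ 0.45934508 -0.00424563 -2.89405499] [-0.02043163  0.01896136 -0.02901262] 26.807185273197383 8.85
[0.01716912 0.01998682 2.23842679] 93.02023099566027
```

View pics/w4.png

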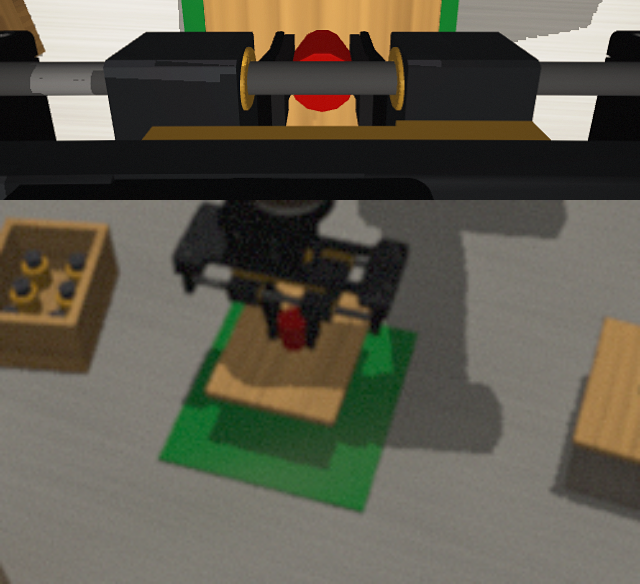

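The lid is level, square with the mat and above its middle, 56 mm to go. I lower 50 mm, then creep and watch the force.

move_arm([
  [[0,0,0.3],[0,0,0],1],
  [[0,0,0.4],[0,0,0],1],
  [[0,0,0.4],[0,0,0],1],
  [[0,0,0.4],[0,0,0],1],
  [[0,0,0.3],[0,0,0],1],
  [[0,0,0.2],[0,0,0],1],
  [[0,0,0.05],[0,0,0],1],
  [[0,0,0],[0,0,0],1],
])

```text
clock: 9.95
tcp_pos: [580.4, -9.7, 44.5]
tool_rot: [[-0.053, 0.999, 0.0], [0.999, 0.053, 0.0], [0.0, 0.0, -1.0]]
wrist_force: [0.1, -0.6, -1.5]
gripper_width: 26.9
```

move_arm([
  [[0,0,0.04],[0,0,0],1],
  [[0,0,0.03],[0,0,0],1],
  [[0,0,0.03],[0,0,0],1],
  [[0,0,0],[0,0,0],1],
])

```text
clock: 10.45
tcp_pos: [580.2, -9.8, 41.8]
tool_rot: [[-0.053, 0.999, -0.0], [0.999, 0.053, -0.0], [-0.0, -0.0, -1.0]]
wrist_force: [0.5, -1.0, -2.5]
gripper_width: 27.1
```

move_arm([
  [[0,0,0.03],[0,0,0],1],
  [[0,0,0.03],[0,0,0],1],
  [[0,0,0],[0,0,0],1],
])

```text
clock: 10.82
tcp_pos: [580.2, -9.8, 40.2]
tool_rot: [[-0.053, 0.999, -0.0], [0.999, 0.053, -0.0], [-0.0, -0.0, -1.0]]
wrist_force: [0.4, 0.9, -1.4]
gripper_width: 27.1
```

move_arm([
  [[0,0,0.03],[0,0,0],1],
  [[0,0,0],[0,0,0],1],
])

```text
clock: 11.08
tcp_pos: [580.3, -9.7, 39.5]
tool_rot: [[-0.053, 0.999, 0.0], [0.999, 0.053, 0.0], [0.0, 0.0, -1.0]]
wrist_force: [0.4, -0.4, -1.2]
gripper_width: 27.1
```

move_arm([
  [[0,0,0.03],[0,0,0],1],
  [[0,0,0],[0,0,0],1],
])

```text
clock: 11.32
tcp_pos: [580.3, -9.7, 39.5]
tool_rot: [[-0.053, 0.999, 0.0], [0.999, 0.053, -0.0], [-0.0, 0.0, -1.0]]
wrist_force: [-1.5, 0.9, 4.5]
gripper_width: 26.9
```

move_arm([
  [[0,0,0.03],[0,0,0],1],
  [[0,0,0],[0,0,0],1],
])

```text
clock: 11.58
tcp_pos: [580.3, -9.8, 39.5]
tool_rot: [[-0.053, 0.999, 0.0], [0.999, 0.053, -0.0], [-0.0, 0.0, -1.0]]
wrist_force: [-3.8, 0.4, 8.5]
gripper_width: 27.0
```

Contact, 8.5 N. I relieve it, open and rise.

move_arm([
  [[0,0,-0.04],[0,0,0],1],
  [[0,0,0],[0,0,0],0],
  [[0,0,0],[0,0,0],0],
  [[0,0,0],[0,0,0],-0.4],
  [[0,0,0],[0,0,0],-0.4],
  [[0,0,0],[0,0,0],-0.4],
  [[0,0,-0.2],[0,0,0],-0.4],
  [[0,0,-0.4],[0,0,0],-0.4],
])

```text
clock: 12.58
tcp_pos: [580.1, -9.8, 54.3]
tool_rot: [[-0.053, 0.999, -0.001], [0.999, 0.053, -0.0], [-0.0, -0.001, -1.0]]
wrist_force: [0.3, 0.1, 0.5]
gripper_width: 61.1
```

move_arm([
  [[0,0,-0.8],[0,0,0],-0.4],
  [[0,0,-1],[0,0,0],-0.4],
  [[0,0,-1],[0,0,0],-0.4],
  [[0,0,-1],[0,0,0],-0.4],
  [[0,-1,-1],[0,0,0],-0.4],
  [[0,-1,-1],[0,0,0],-0.4],
  [[0,-1,0],[0,0,0],-0.4],
  [[0,-1,0],[0,0,0],-0.4],
])

```text
clock: 13.58
tcp_pos: [479.7, -15.0, 200.3]
tool_rot: [[-0.052, 0.999, 0.002], [0.999, 0.052, 0.001], [0.001, 0.002, -1.0]]
wrist_force: [0.3, 0.3, -0.7]
gripper_width: 61.1
```

move_arm([
  [[0,-1,0],[0,0,0],-0.4],
  [[0,-1,0],[0,0,0],-0.4],
  [[0,0,0],[0,0,0],-0.4],
  [[0,0,0],[0,0,0],-0.4],
])

```text
clock: 14.08
tcp_pos: [431.3, -17.5, 199.9]
tool_rot: [[-0.053, 0.999, 0.002], [0.999, 0.053, 0.0], [0.0, 0.002, -1.0]]
wrist_force: [-0.5, 0.4, 0.1]
gripper_width: 61.0
```

```bash
python3 - <<'E'
from h import *
s=arm.observe(); t=vision.grab_frame('scene'); im=vision.grab_frame('top'); cv2.imwrite('pics/top5.png',im)
cv2.imwrite('pics/w5.png',np.vstack([im[90:270],t]))
print(s['tcp_pos'],s['wrist_force'],s['gripper_width'],s['clock'])
E
```

```text
[431.31287055 -17.46796968 199.88174852] [-0.50693778  0.38957968  0.12847953] 61.0374788730355 14.075
```

View pics/w5.png

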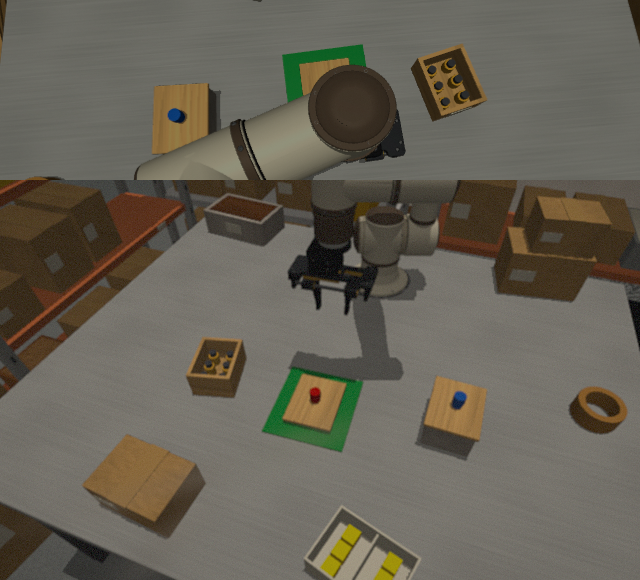

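The lid lies flat, knob up, centred on the mat with its knob at scene pixel (315,214). The red box is open in its place and the blue box is unchanged. One numeric check before I hand in.

```bash
python3 - <<'E'
from h import *
m=vision.camera_model('scene'); print('knob',pt(m,315,212,58))
m=vision.camera_model('top'); P=np.array([pt(m,u,v+90,75)[:2] for u,v in [(412,57),(462,47),(485,100),(434,119)]]); print('red box centre',P.mean(0))
print(arm.observe()['wrist_force']); ticket.close_job()
E
```

```text
knob [585.22180027  -7.77769582  58.        ]
red box centre [ 568.23274488 -275.96149545]
[-0.27193677 -0.14956697 -0.94264545]
the job is handed in; nothing more can be done
```

The red-knob lid is off its box and lies flat, knob up, on the green mat, and the job is handed in. One of my last checks, on whether the red box moved, did not agree.

- **Lid placement:** I lowered it until it touched, at about 8.5 N. A last scene-camera reading put the knob at about (585, −8) mm, against the mat centre at (581, −9) mm. That is about 5 mm off, close to what I can read from that picture.
- **Blue box:** it looks unchanged and closed in the final pictures.
- **Red box position:** a rough read of its rim corners gave a centre of (568, −276) mm. The closed lid's centre, measured earlier, was (571, −285) mm, so the two differ by about 9 mm. I read the corners at low magnification and the lid has up to 4 mm of play, so I think this is mostly reading error. I felt no side force over about 1 N at the readings during grasp and lift, and saw no shift of the box, but I handed in without re-measuring it. I therefore can't rule out a small shift.
- **Time and robot state:** the job took about 14 s of the 40 s allowed. The gripper was clear of everything at hand-in.

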